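# Stand the fallen spray can in its sprung dock

### The job

Stand the spray can that lies on the bench upright, cap up, in the red spring-loaded dock: press the white pad gently back with the can, lower the can behind the front lip until its foot is on the dock's floor, and let go so that the spring holds it against the lip. Do not force the dock, and leave the paint jars, the white dropper bottle and the sanding block where they are.

Things in the scene. Friction and masses are not known exactly. Their poses are not given: they have to be found in the camera images.
- can_center (a point): Grey and black spray can with grey cap, a cylinder 53 mm in diameter, 168 mm long, about 0.2 kg, lying on its side at the start, free to roll. Body 53 mm wide up to 138 mm from the foot, then the cap, 48 mm wide. This point is the can's middle, on its axis, 84 mm from the foot. Its z axis runs along the can from foot to cap.
- can_cap (a point): Centre of the end of the can's cap, on the can's axis, 168 mm from the foot.
- dock: Red dock screwed to the bench, 112 mm deep (x) by 92 mm wide (y). Origin: on the bench top, under the slot. x axis from the front lip to the back wall (roughly away from the robot), z up. Floor plate's top at z 6 mm. Side cheeks: inner faces at y = +-30 mm, tops at z 48 mm. Back wall x 44 to 53 mm, top at z 54 mm. When home, the can's axis is at x -3.5 mm, y about 0 (3.5 mm play each side).
- pad (a joint): Travel of the white sprung pad towards the back wall in m: 0 at rest, 0.018 at its hard stop. The spring pushes back with 2 N at the start of the travel and 7.4 N at the stop. About 0.008 (4.4 N) with the can home.
- pad_face (a point): Middle of the white pad's front face (56 mm wide, from 8 to 48 mm above the bench), 28 mm above the bench; moves with the pad. At rest at dock x 15 mm: the gap to the lip is then 45 mm, 8 mm less than the can's width.
- paint_jar: Paint jar with green lid, 55 mm wide, 62 mm tall, loose; a bystander. Origin under its centre.
- paint_jar_2: Paint jar with black lid, 44 mm wide, 46 mm tall, loose; a bystander. Origin under its centre.
- paint_bottle_5: White dropper bottle, 32 mm wide, 85 mm tall, loose; a bystander. Origin under its centre.
- sanding_block: Wooden sanding block, 61 x 78 x 22 mm, loose; a bystander. Origin under its centre.
- lip (a point): Middle of the top of the dock's front lip, at dock x -35 mm, 24 mm above the bench (18 mm above the dock's floor). The lip's inner face is at dock x -30 mm, its outer face at -40 mm.

How it is judged:
At the end, for the whole second after the job is handed in: The can stands upright (within 0.07 rad), cap up, its foot down on the dock's floor (within 6 mm), between the cheeks, held by the sprung pad (pressed back more than 4 mm) near the lip (axis between 9 mm before and 3 mm behind the dock's origin), released and at rest (angle between can_center's own z axis and vertical below 0.07 rad and height (world z) of can_cap above 0.165 m and z of can_center in the frame of dock below 0.096 m and x of can_center in the frame of dock between -0.009 and 0.003 m and y of can_center in the frame of dock between -0.007 and 0.007 m and value of joint pad above 0.004 m and linear speed of can below 0.02 m/s); the robot touches nothing.
It fails at once if the can is forced against the dock with more than 70 N (contact force between can and dock above 70 N).
It fails at once if a paint jar, the dropper bottle or the sanding block is moved more than 30 mm (distance of any of paint_jar, paint_jar_2, paint_bottle_5, sanding_block from where it was at the start of the episode above 0.03 m).
It also fails if it takes over 61 s, if anything falls off the work surface, if the arm or the gripper's body presses on something with over 40 N, if the wrist force passes 120 N, or if a joint passes its speed limit or range.

### The arm

A 6-joint arm with a two-finger parallel gripper is mounted at the origin on a cart in front of the work surface, level with it; the furniture and walls round the work are solid. World frame = base frame: x ahead of the robot, y to its left, z up, the work surface at z = 0. Lengths are in m, angles in rad, forces in N, time in s.
With the tool pointing down it reaches from about 0.325 to 1 m from the base axis. Payload 5.1 kg.
Tool frame: the origin (TCP) lies between the finger pads; the fingertips stand 25 mm ahead of it and the grasp point (between the pads) lies 6 mm ahead of it; z points along the fingers, y is the line along which they close (so a half turn about z gives the same grasp; the last joint's range is limited). The gripper opens to 85 mm and grips with 20 to 120 N. Pads are 22 mm wide; open, the fingers measure 114 mm over their backs; the gripper's body (76 mm by 85 mm) begins 54 mm behind the grasp point. The pads swing forward as they close: fully open they stand 13 mm farther back than shut.
Start: joints at [1.241, 0.124, 1.65, -0, 1.367, -0.083], TCP at [0.159, 0.63, 0.23] pointing down, gripper open.
Joint ranges: [-2.61, 2.61], [-1.02, 2.33], [0.03, 2.71], [-1.35, 4.49], [0.32, 2.68], [-2.91, 2.91]. Speed limits (rad/s): [2.57, 2.57, 3.14, 3.14, 3.14, 3.14].

### API

Orientations are given as [roll, pitch, yaw] about the fixed x, y, z axes, in that order (R = Rz(yaw) Ry(pitch) Rx(roll)).
In Python, from station import * gives the robot as it stands.
- The arm moves only by the tool move_arm, never from a script. Its argument "targets" is a list that holds one entry, the list of rows, each a list of 4 numbers: the shift along the tool's x, y, z as a fraction of full scale, then the turn about the tool's z as a fraction of full scale. In form: [[[tx, ty, tz, yaw], ...]]. A call has 1 to 5 rows; each row shifts and turns the commanded pose from where the row before left it, along the tool's axes as they then stand; what a row does not reach is not made up. Full scale, the value 1, is 5 cm for a shift and pi/2 rad for a turn. A row lasts 1/8 s, in which the tool goes at most 62.5 mm and 10.7 degrees, less where a joint would pass 70% of its speed; a pose out of reach is approached as far as the arm can. A call with a number of a shift or a turn outside -1 to 1 is refused whole. A call with a gripper value outside its range is refused whole. "jaw" is the opening, from -1 (shut) to 1 (fully open), set as the call begins (left out, the last holds). The fingers move at their own pace and stop on an object; the grip force is fixed at half the most. Time passes only in rows, so rows that do not move let the fingers close. It gives the time, the measured TCP pose, the force, the opening and the grip force at its end, in the units of the state.
- observe(): the state, without advancing time (a new reading comes with each control period).
- get_image(name): name is "side" or "top" or "wrist"; returns the picture (384x512x3 uint8, blue, green, red); there is no depth.
- camera_params(name): a dict with "intrinsics" (3x3 intrinsics, pixels), "cam_to_world" (4x4, takes a point from camera to world coordinates). Camera axes: x right, y up, looking along -z (the intrinsics and any distortion apply to the point x, -y, -z); pixel columns grow to the right and rows downward; lengths in m; the calibration is good to about 2 mm. A picture is of the moment at which its call begins: read the wrist's pose just before it. camera_params takes no time and is no camera call; for the wrist camera it gives the pose at the moment of the call.
- finish_job(): hands the job in; it is judged then, once.
Trained networks look in the newest picture that a camera, given by its name, has taken for a name from the list of things; names that differ only in an ending like _2 or _b are one class to them, and where a whole thing is asked for, a point or a joint stands for the part that bears it (a point fixed in the world has none). Each returns a list of dicts, best first, with "score" (0 to 1); they miss things now and then, are a little off and sometimes report something else, mostly with a low value. They report only what shows in the picture. A call takes as long as a camera call.
- spot_in(camera, name): "location" ([x, y, z] in m, in world coordinates, good to about 4 mm: the middle of the surface that is visible of it).
- masks_of(camera, name): "pixels" (384x512 bool, what is visible of it).
- pinpoint(camera, name): "location" ([x, y, z] in m, in world coordinates, good to about 4 mm: a listed point, or the origin of a listed thing).
The state is a dict: "time": time; "q": joint angles; "qvel": joint speeds; "tau": joint torques, N m; "tool_pos": TCP position; "orientation": TCP orientation; "contact_force": force on the tool from outside, world axes, zero at the start; "moment": the same for the moment, N m; "width": opening from 0.0 (shut) to 1.0 (fully open); "grasp_force": force on a finger pad.
Only numpy, scipy, OpenCV 4.12 (cv2) and the standard library are available. Lean on these libraries where they do the work, as an engineer would, in place of code of your own. Each camera call takes 0.05 s, during which the arm holds its last target. There are 200 camera calls.

## Working session

There is one attempt and no reset: what is moved stays moved. The work goes in short steps, Python scripts to look and compute and a tool call to move; the robot and the scene stay as the last step left them, time stands still between calls to the robot, and variables do not carry over. Pictures are saved under pics/ and viewed, at most 10 in all, crops included, and the job is handed in when it is done.

Besides the shell and the picture viewer there is one more tool, called after "Call:" in YAML: its name, and indented under it one key for each argument. move_arm: Moves the arm, as the interface text tells. Shift numbers are shares of 5 cm and turn numbers shares of pi/2 rad, none past 1 either way. Its arguments: {"type":"object","properties":{"targets":{"type":"array"},"jaw":{"type":"number"}},"required":["targets"]}

```bash
mkdir -p pics; ls
python3 - <<'E'
from station import *
import cv2, numpy as np
s=observe(); print(s)
ims=[get_image(n) for n in("side","top")]
cv2.imwrite("pics/a.png",cv2.resize(np.vstack(ims),None,fx=.78,fy=.78))
for n in("side","top"):
    for k in("can_center","can_cap","dock","lip","pad_face","paint_jar","paint_bottle_5","sanding_block"):
        print(n,k,[(np.round(d["location"],3).tolist(),round(d["score"],2)) for d in pinpoint(n,k)[:3]])
print(observe()["time"])
E
```

```text
pics
{'time': 0.0, 'q': array([ 1.24139005e+00,  1.24514694e-01,  1.65170997e+00,  3.13413599e-05,
        1.36751490e+00, -8.25947794e-02]), 'qvel': array([ 7.25775520e-04,  1.63937234e-05,  9.87914982e-04,  1.10577361e-03,
       -9.80276349e-05,  1.62804191e-03]), 'tau': array([-9.85607148e-04, -4.23608422e+01, -3.65455234e+01, -5.67488132e-05,
        6.97172087e-03,  1.68344707e-05]), 'tool_pos': array([0.15861507, 0.62969811, 0.22902557]), 'orientation': array([-3.13945559e+00, -2.07699706e-04,  2.89477458e+00]), 'contact_force': array([-0.7706735 ,  0.9923232 , -0.06117501]), 'moment': array([-1.81491882e-02,  8.30290955e-03, -7.01243137e-05]), 'grasp_force': 0.0, 'width': 1.0019864029975931}
side can_center [([0.614, -0.147, 0.028], 0.59)]
side can_cap [([0.633, -0.069, 0.025], 0.69)]
side dock [([0.473, 0.096, -0.002], 0.73)]
side lip [([0.435, 0.092, 0.02], 0.79)]
side pad_face [([0.484, 0.098, 0.026], 0.76)]
side paint_jar [([0.718, 0.108, 0.002], 0.76), ([0.801, 0.05, 0.0], 0.51)]
side paint_bottle_5 [([0.78, 0.114, -0.0], 0.88)]
side sanding_block [([0.681, -0.358, 0.003], 0.53)]
top can_center [([0.616, -0.149, 0.026], 0.95), ([0.471, 0.101, 0.004], 0.68)]
top can_cap [([0.631, -0.069, 0.022], 0.69), ([0.716, 0.113, 0.0], 0.54)]
top dock [([0.473, 0.098, 0.002], 0.73)]
top lip [([0.436, 0.092, 0.023], 0.62)]
top pad_face [([0.485, 0.098, 0.028], 0.6)]
top paint_jar [([0.716, 0.114, -0.0], 0.59), ([0.796, 0.051, 0.004], 0.46)]
top paint_bottle_5 [([0.784, 0.111, -0.0], 0.67), ([0.436, 0.093, 0.024], 0.61)]
top sanding_block [([0.683, -0.359, 0.004], 0.65)]
0.9
```

View pics/a.png

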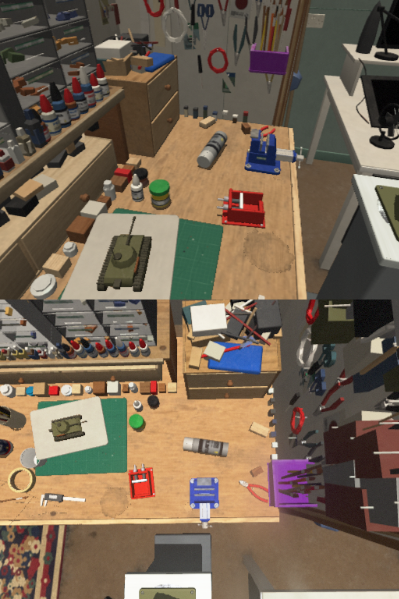

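The pictures show the can lying to the right of the dock (top view, about (205,447)), with its cap towards the dock. The red dock is at (142,483), the jars and bottle lie beyond it, and the path above the can is clear. I'll turn the tool to the can's axis first.

Call:
move_arm:
  targets:
    - [[0, 0, 0, 0.109], [0, 0, 0, 0.109], [0, 0, 0, 0.109], [0, 0, 0, 0.109], [0, 0, 0, 0.109]]
  jaw: 1

```text
time: 1.52
tool_pos: [0.1588, 0.6303, 0.2304]
orientation: [3.142, -0.0, 2.033]
contact_force: [-0.1, -0.5, -0.6]
width: 1.003
grasp_force: 0.0
```

Call:
move_arm:
  targets:
    - [[0, 0, 0, 0.109], [0, 0, 0, 0.109], [0, 0, 0, 0.109], [0, 0, 0, 0.109], [0, 0, 0, 0]]

```text
time: 2.15
tool_pos: [0.1588, 0.6303, 0.2303]
orientation: [-3.142, -0.0, 1.356]
contact_force: [0.1, -0.2, 0.2]
width: 0.998
grasp_force: 0.0
```

```bash
cat > h.py <<'E'
from station import *
import numpy as np
from scipy.spatial.transform import Rotation as R
def go(target,yaw=None):
    s=observe(); M=R.from_euler("xyz",s["orientation"]).as_matrix()
    d=M.T@(np.array(target)-s["tool_pos"])
    print("pos",s["tool_pos"].round(4),"rpy",s["orientation"].round(3),"units",(d/.05).round(2),"turn",None if yaw is None else round((s["orientation"][2]-yaw)/(np.pi/2),3))
E
python3 -c "
from h import *
go([.6235,-.109,.16],1.36)"
```

```text
pos [0.1588 0.6303 0.2303] rpy [-3.142 -0.     1.356] units [-12.46  12.23   1.41] turn -0.003
```

Call:
move_arm:
  targets:
    - [[-0.83, 0.81, 0, 0], [-0.83, 0.81, 0, 0], [-0.83, 0.81, 0, 0], [-0.83, 0.81, 0, 0], [-0.83, 0.81, 0, 0]]

```text
time: 2.78
tool_pos: [0.3126, 0.3825, 0.2306]
orientation: [3.141, -0.001, 1.358]
contact_force: [0.5, -0.3, 0.6]
width: 1.0
grasp_force: 0.0
```

Call:
move_arm:
  targets:
    - [[-0.83, 0.81, 0, 0], [-0.83, 0.81, 0, 0], [-0.83, 0.81, 0, 0], [-0.83, 0.81, 0, 0], [-0.83, 0.81, 0, 0]]

```text
time: 3.4
tool_pos: [0.4658, 0.1361, 0.2308]
orientation: [3.14, -0.001, 1.357]
contact_force: [0.8, -0.2, 0.8]
width: 0.998
grasp_force: 0.0
```

Call:
move_arm:
  targets:
    - [[-0.83, 0.81, 0.3, 0], [-0.83, 0.81, 0.3, 0], [-0.83, 0.81, 0.4, 0], [-0.83, 0.81, 0.4, 0], [0, 0, 0, 0]]

```text
time: 4.03
tool_pos: [0.5875, -0.0621, 0.1577]
orientation: [-3.138, 0.001, 1.352]
contact_force: [-1.3, -0.1, -0.1]
width: 1.001
grasp_force: 0.0
```

Run:
```python
from h import *
import cv2
go([.6235,-.109,.0325])
im=get_image("wrist"); cv2.imwrite("pics/b.png",im)
for k in("can_center","can_cap"):
    print(k,[(np.round(d["location"],3).tolist(),round(d["score"],2)) for d in pinpoint("wrist",k)[:2]])
P=camera_params("wrist");K=np.array(P["intrinsics"]);T=np.array(P["cam_to_world"])
m=masks_of("wrist","can_center")[0]["pixels"]
# project mask onto plane z=.0265, find axis and extents
v,u=np.nonzero(m); r=np.c_[(u-K[0,2])/K[0,0],-(v-K[1,2])/K[1,1],-np.ones(len(u))]@T[:3,:3].T
p=T[:3,3]+r*((.0265-T[2,3])/r[:,2])[:,None]; p=p[:,:2]
c,(w,h),a=cv2.minAreaRect(p.astype(np.float32)*1000); print("rect",c,w,h,a,"px",u.min(),u.max(),v.min(),v.max(),"cam",T[:3,3])
```

```text
pos [ 0.5875 -0.0621  0.1577] rpy [-3.138e+00  1.000e-03  1.352e+00] units [-0.76  0.92  2.5 ] turn None
can_center [([0.617, -0.146, 0.03], 0.78), ([0.631, -0.064, 0.027], 0.71)]
can_cap [([0.632, -0.06, 0.028], 0.88)]
rect (618.2509765625, -154.9116973876953) 198.3826141357422 53.631038665771484 79.79779052734375 px 285 343 171 360 cam [0.60410188 0.01718532 0.30463628]
```

View pics/b.png

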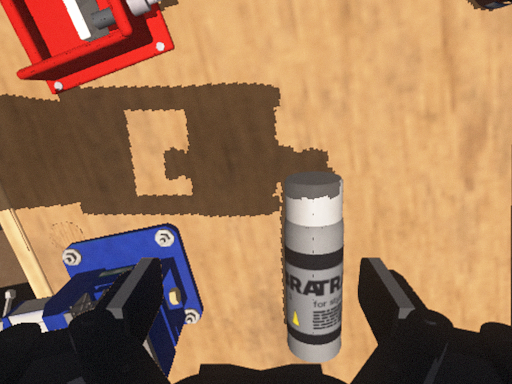

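The wrist view shows the can standing clear of everything, with its cap end at about (314,180), its axis down column 315 to the foot at (315,355), and the vise well to the left. The grip point is about (0.6245, -0.1045).

```bash
python3 -c "
from h import *
go([.6245,-.1045,.030],1.393)"
```

```text
pos [ 0.5874 -0.0584  0.161 ] rpy [ 3.141 -0.     1.356] units [-0.74  0.92  2.62] turn -0.024
```

Call:
move_arm:
  targets:
    - [[-0.37, 0.46, 0.2, 0], [-0.37, 0.46, 0.4, -0.024], [0, 0, 0.7, 0], [0, 0, 0.7, 0], [0, 0, 0.3, 0]]

```text
time: 4.85
tool_pos: [0.6232, -0.1036, 0.0439]
orientation: [-3.139, -0.0, 1.394]
contact_force: [-0.3, 0.1, -0.3]
width: 1.001
grasp_force: 0.0
```

Call:
move_arm:
  targets:
    - [[0, 0, 0.3, 0], [0, 0, 0, 0], [0, 0, 0, 0]]

```text
time: 5.22
tool_pos: [0.6254, -0.1053, 0.0317]
orientation: [3.139, 0.0, 1.392]
contact_force: [1.0, 0.7, 0.9]
width: 1.0
grasp_force: 0.0
```

```bash
python3 -c "
from h import *
go([.6245,-.1045,.030],1.393)"
```

```text
pos [ 0.6254 -0.1053  0.0317] rpy [3.139 0.    1.392] units [ 0.01 -0.02  0.03] turn -0.001
```

Call:
move_arm:
  targets:
    - [[0, 0, 0, 0], [0, 0, 0, 0], [0, 0, 0, 0], [0, 0, 0, 0], [0, 0, 0, 0]]
  jaw: -1

```text
time: 5.85
tool_pos: [0.6252, -0.1054, 0.0316]
orientation: [3.14, 0.0, 1.391]
contact_force: [-0.6, 1.3, 6.3]
width: 0.497
grasp_force: 55.1
```

Call:
move_arm:
  targets:
    - [[0, 0, 0, 0], [0, 0, -0.2, 0], [0, 0, -0.3, 0], [0, 0, -0.3, 0], [0, 0, 0, 0]]

```text
time: 6.48
tool_pos: [0.626, -0.1056, 0.0731]
orientation: [3.137, 0.0, 1.392]
contact_force: [0.0, -0.6, 0.5]
width: 0.003
grasp_force: 0.0
```

Run:
```python
from h import *
import cv2
print(observe()["width"],observe()["tool_pos"])
im=get_image("wrist"); s=get_image("side")
cv2.imwrite("pics/c.png",np.hstack([im[::2,::2],cv2.resize(s[140:260,200:360],(256,192))]))
for c in("side","wrist"):
  for k in("can_center","can_cap"):
    print(c,k,[(np.round(d["location"],3).tolist(),round(d["score"],2)) for d in pinpoint(c,k)[:2]])
```

```text
0.002877851223794954 [ 0.6260469  -0.10557891  0.0730768 ]
side can_center [([0.575, -0.136, 0.028], 0.97), ([0.436, 0.093, 0.023], 0.62)]
side can_cap [([0.594, -0.061, 0.024], 0.8)]
wrist can_center [([0.581, -0.139, 0.028], 0.74)]
wrist can_cap [([0.598, -0.054, 0.024], 0.97)]
```

View pics/c.png

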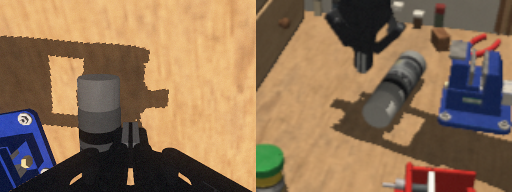

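The can slipped out. The left panel shows it under the closed fingers, shifted left, and the right panel shows it lying about 40 mm nearer the robot. The pads closed above its axis, so I'll lift, measure again and grip lower.

Call:
move_arm:
  targets:
    - [[0, 0, -0.8, 0], [0.3, -0.4, -0.8, 0], [0.3, -0.4, 0, 0], [0, 0, 0, 0], [0, 0, 0, 0]]
  jaw: 1

```text
time: 7.4
tool_pos: [0.5903, -0.0687, 0.1495]
orientation: [-3.141, 0.0, 1.392]
contact_force: [-0.1, -0.6, 0.1]
width: 1.0
grasp_force: 0.0
```

```bash
cat > look.py <<'E'
from h import *
import cv2
get_image("wrist")
for k in("can_center","can_cap"):
    print(k,[(np.round(d["location"],4).tolist(),round(d["score"],2)) for d in pinpoint("wrist",k)[:2]])
P=camera_params("wrist");K=np.array(P["intrinsics"]);T=np.array(P["cam_to_world"])
m=masks_of("wrist","can_center")[0]["pixels"]
v,u=np.nonzero(m); r=np.c_[(u-K[0,2])/K[0,0],-(v-K[1,2])/K[1,1],-np.ones(len(u))]@T[:3,:3].T
p=T[:3,3]+r*((.0265-T[2,3])/r[:,2])[:,None]; p=p[:,:2]
print("rect",cv2.minAreaRect(p.astype(np.float32)*1000),"px",u.min(),u.max(),v.min(),v.max())
E
python3 look.py; python3 -c "
from h import *
go([.588,-.095,.1],1.37)"
```

```text
can_center [([0.5449, -0.1324, 0.0276], 0.73)]
can_cap [([0.5625, -0.0477, 0.0258], 0.82)]
rect ((542.62548828125, -141.0535888671875), (197.81219482421875, 53.011043548583984), 77.38601684570312) px 192 252 165 362
pos [ 0.5905 -0.069   0.1496] rpy [-3.141  0.     1.391] units [-0.52  0.04  0.99] turn 0.013
```

Call:
move_arm:
  targets:
    - [[0, 0, 0, 0], [-0.3, 0.8, 0, 0], [0, 0, 0, 0], [0, 0, 0, 0]]

```text
time: 8.1
tool_pos: [0.6267, -0.0904, 0.1499]
orientation: [-3.141, -0.0, 1.391]
contact_force: [0.0, -0.4, -0.6]
width: 0.997
grasp_force: 0.0
```

```bash
python3 look.py
python3 - <<'E'
from h import *
import cv2
s=observe();print(s["time"],s["tool_pos"]);cv2.imwrite("pics/d.png",get_image("wrist"))
E
```

```text
can_center [([0.5453, -0.1301, 0.0282], 0.72)]
can_cap [([0.5637, -0.0444, 0.0273], 0.84)]
rect ((543.2386474609375, -140.37301635742188), (193.51577758789062, 54.71434020996094), 77.62744140625) px 144 209 149 347
8.3 [ 0.62658813 -0.09001455  0.15039717]
```

View pics/d.png

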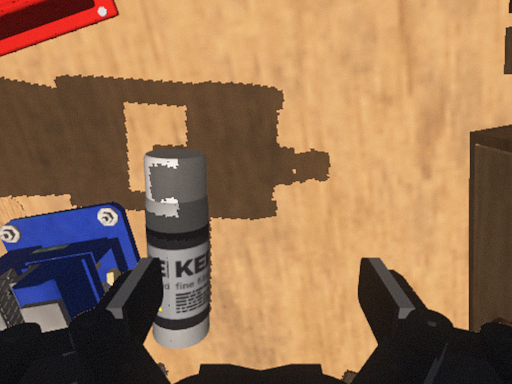

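The can has stopped against the vise, with its axis at column 178, cap at rows 150-205, and the vise's base plate corner at about (120,205). The cap end stands clear of the vise, so I'll grip the cap, low.

```bash
python3 -c "
from h import *
go([.560,-.062,.023],1.353)"
```

```text
pos [ 0.6267 -0.09    0.1505] rpy [ 3.142 -0.     1.392] units [ 0.31 -1.41  2.55] turn 0.025
```

Call:
move_arm:
  targets:
    - [[0, 0, 0, 0.025], [0.13, -0.71, 0, 0], [0.13, -0.71, 0.5, 0], [0, 0, 0.5, 0], [0, 0, 0, 0]]

```text
time: 8.98
tool_pos: [0.5585, -0.0617, 0.0983]
orientation: [-3.137, 0.0, 1.353]
contact_force: [-0.1, -0.5, -0.2]
width: 0.996
grasp_force: 0.0
```

Call:
move_arm:
  targets:
    - [[0, 0, 0, 0]]

```text
time: 9.1
tool_pos: [0.5615, -0.0625, 0.1016]
orientation: [3.14, -0.0, 1.352]
contact_force: [0.8, 0.9, 0.0]
width: 1.003
grasp_force: 0.0
```

```bash
python3 look.py
python3 - <<'E'
from h import *
import cv2
go([.560,-.062,.023],1.353)
cv2.imwrite("pics/e.png",get_image("wrist"))
E
```

```text
can_center [([0.5449, -0.1308, 0.0273], 0.84)]
can_cap [([0.5672, -0.0452, 0.0267], 0.58)]
rect ((549.3556518554688, -120.88683319091797), (157.84568786621094, 52.83576202392578), 77.57611846923828) px 225 296 180 368
pos [ 0.5617 -0.0626  0.1017] rpy [ 3.139 -0.     1.352] units [ 0.   -0.04  1.57] turn -0.001
```

View pics/e.png

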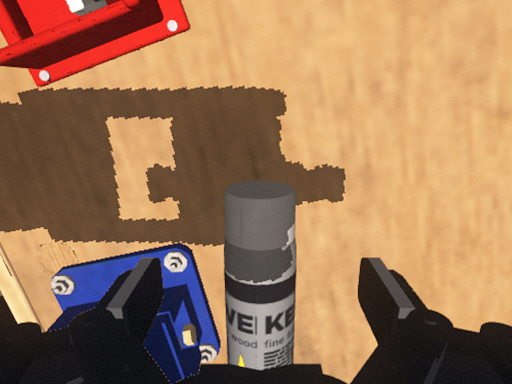

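The can is centred between the fingers (column 260), and the vise's plate corner at (185,245) is close to the left finger. I'll narrow the opening and bias towards the cap end before going down.

Call:
move_arm:
  targets:
    - [[0.06, -0.03, 0, 0], [0, 0, 0, 0], [0, 0, 0.4, 0], [0, 0, 0.4, 0], [0, 0, 0.4, 0]]
  jaw: 0.5

```text
time: 9.98
tool_pos: [0.5588, -0.0589, 0.0378]
orientation: [-3.139, 0.0, 1.352]
contact_force: [0.8, 0.5, 0.3]
width: 0.752
grasp_force: 0.0
```

Call:
move_arm:
  targets:
    - [[0, 0, 0.2, 0], [0, 0, 0.15, 0], [0, 0, 0, 0]]

```text
time: 10.35
tool_pos: [0.5596, -0.059, 0.0224]
orientation: [-3.141, -0.0, 1.352]
contact_force: [-0.1, -0.2, -0.2]
width: 0.751
grasp_force: 0.0
```

No contact so far. Closing gently in one step.

Call:
move_arm:
  targets:
    - [[0, 0, 0, 0], [0, 0, 0, 0], [0, 0, 0, 0]]
  jaw: -0.1

```text
time: 10.72
tool_pos: [0.5606, -0.0591, 0.024]
orientation: [3.14, -0.0, 1.352]
contact_force: [-0.3, 0.9, 5.1]
width: 0.535
grasp_force: 60.7
```

Call:
move_arm:
  targets:
    - [[0, 0, 0, 0], [0, 0, 0, 0]]
  jaw: -0.1

```text
time: 10.98
tool_pos: [0.5606, -0.0591, 0.024]
orientation: [3.14, -0.0, 1.352]
contact_force: [-1.0, 0.8, 5.3]
width: 0.529
grasp_force: 60.9
```

Call:
move_arm:
  targets:
    - [[0, 0, -0.05, 0], [0, 0, -0.1, 0], [0, 0, -0.1, 0], [0, 0, -0.1, 0], [0, 0, 0, 0]]
  jaw: -1

```text
time: 11.6
tool_pos: [0.5601, -0.0591, 0.0409]
orientation: [3.141, -0.0, 1.352]
contact_force: [0.4, 0.1, -2.5]
width: 0.529
grasp_force: 60.7
```

Call:
move_arm:
  targets:
    - [[0, 0, -0.2, 0], [0, 0, -0.2, 0], [0, 0, -0.2, 0], [0, 0, -0.2, 0], [0, 0, 0, 0]]

```text
time: 12.22
tool_pos: [0.5607, -0.0593, 0.0818]
orientation: [3.139, -0.0, 1.352]
contact_force: [-0.1, 0.0, -1.9]
width: 0.526
grasp_force: 60.8
```

Run:
```python
from h import *
import cv2
print(observe()["width"],observe()["tool_pos"])
im=get_image("wrist"); s=get_image("side")
cv2.imwrite("pics/f.png",np.hstack([im[::2,::2],cv2.resize(s[140:260,200:360],(256,192))]))
for c in("side","top"):
  get_image(c)
  for k in("can_center","can_cap"):
    print(c,k,[(np.round(d["location"],3).tolist(),round(d["score"],2)) for d in pinpoint(c,k)[:2]])
```

```text
0.5262329283541556 [ 0.56073879 -0.05927626  0.08184841]
side can_center [([0.542, -0.129, 0.08], 0.62)]
side can_cap [([0.562, -0.054, 0.079], 0.67)]
top can_center [([0.542, -0.131, 0.08], 0.83)]
top can_cap []
```

View pics/f.png

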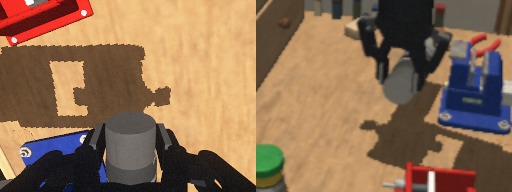

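The can is held level by the cap (cap at (131,140) in the left panel), and pad friction keeps it from swinging. I'll ease the grip a little at a time so that it pivots foot-down between the pads.

Call:
move_arm:
  targets:
    - [[0, 0, 0, 0], [0, 0, 0, 0]]
  jaw: 0.04

```text
time: 12.88
tool_pos: [0.5598, -0.0591, 0.0803]
orientation: [-3.141, -0.0, 1.352]
contact_force: [0.8, -0.6, -2.2]
width: 0.524
grasp_force: 60.8
```

Call:
move_arm:
  targets:
    - [[0, 0, 0, 0]]
  jaw: 0.055

```text
time: 13.0
tool_pos: [0.5598, -0.0591, 0.0803]
orientation: [-3.142, -0.0, 1.352]
contact_force: [0.1, 0.1, -2.7]
width: 0.534
grasp_force: 58.7
```

Call:
move_arm:
  targets:
    - [[0, 0, 0, 0]]
  jaw: 0.065

```text
time: 13.12
tool_pos: [0.5598, -0.0591, 0.0803]
orientation: [3.142, 0.0, 1.352]
contact_force: [-0.9, 0.1, -1.8]
width: 0.534
grasp_force: 49.3
```

Grip force follows the opening command, so it can be eased in steps.

Call:
move_arm:
  targets:
    - [[0, 0, 0, 0]]
  jaw: 0.08

```text
time: 13.25
tool_pos: [0.5598, -0.0591, 0.0803]
orientation: [3.142, -0.0, 1.352]
contact_force: [0.8, -0.2, -1.9]
width: 0.544
grasp_force: 36.0
```

Call:
move_arm:
  targets:
    - [[0, 0, 0, 0], [0, 0, 0, 0]]
  jaw: 0.09

```text
time: 13.5
tool_pos: [0.56, -0.0592, 0.0806]
orientation: [3.141, 0.0, 1.352]
contact_force: [0.5, -0.7, -1.1]
width: 0.541
grasp_force: 5.0
```

```bash
cat > tilt.py <<'E'
from h import *
print(observe()["time"],observe()["tool_pos"].round(4))
for c in("side","top"):
  get_image(c)
  for k in("can_center","can_cap"):
    print(c,k,[(np.round(d["location"],3).tolist(),round(d["score"],2)) for d in pinpoint(c,k)[:1]])
E
python3 tilt.py
```

```text
13.5 [ 0.56   -0.0592  0.0806]
side can_center [([0.543, -0.12, 0.058], 0.58)]
side can_cap [([0.566, -0.051, 0.079], 0.92)]
top can_center [([0.544, -0.124, 0.053], 0.71)]
top can_cap []
```

It is pivoting as wanted, with the foot down by about 17°. I'll lift slowly and let it keep swinging.

Call:
move_arm:
  targets:
    - [[0, 0, -0.1, 0], [0, 0, -0.15, 0], [0, 0, -0.15, 0], [0, 0, -0.15, 0], [0, 0, -0.15, 0]]

```text
time: 14.42
tool_pos: [0.5599, -0.0591, 0.116]
orientation: [3.141, 0.0, 1.352]
contact_force: [-1.3, -1.6, -1.3]
width: 0.548
grasp_force: 3.1
```

Call:
move_arm:
  targets:
    - [[0, 0, -0.15, 0], [0, 0, -0.15, 0], [0, 0, -0.15, 0], [0, 0, -0.1, 0], [0, 0, 0, 0]]

```text
time: 15.05
tool_pos: [0.5602, -0.0591, 0.1436]
orientation: [3.14, -0.0, 1.352]
contact_force: [-0.2, -0.4, -0.5]
width: 0.542
grasp_force: 0.0
```

```bash
python3 tilt.py
```

```text
15.05 [ 0.5602 -0.0591  0.1436]
side can_center [([0.546, -0.062, 0.025], 0.68)]
side can_cap [([0.569, 0.016, 0.024], 0.8)]
top can_center [([0.538, -0.062, 0.026], 0.72)]
top can_cap [([0.562, 0.019, 0.025], 0.6)]
```

The can slipped out at 3 N and now lies with its cap towards +y, near the gripper and clear of the vise. I'll regrip the cap, lift it free first, then ease only to a medium force.

Call:
move_arm:
  targets:
    - [[0.6, 0, 0, 0], [0, 0, 0, 0], [0, 0, 0, 0], [0, 0, 0, 0]]
  jaw: 1

```text
time: 15.85
tool_pos: [0.5661, -0.0303, 0.1427]
orientation: [-3.141, 0.0, 1.352]
contact_force: [-0.3, 0.6, 0.7]
width: 1.0
grasp_force: 0.0
```

```bash
python3 look.py; python3 tilt.py;python3 - <<'E'
from h import *
import cv2
go([.5610,0.003,.023],1.29)
cv2.imwrite("pics/g.png",get_image("wrist"))
E
```

```text
can_center [([0.5388, -0.0615, 0.027], 0.69)]
can_cap [([0.5543, 0.0247, 0.0251], 0.79)]
rect ((537.1503295898438, -69.70753479003906), (191.25526428222656, 54.22438430786133), 77.30042266845703) px 201 269 126 335
16.05 [ 0.5662 -0.0302  0.1428]
side can_center [([0.535, -0.06, 0.027], 0.88)]
side can_cap [([0.558, 0.017, 0.022], 0.68)]
top can_center [([0.536, -0.059, 0.024], 0.7)]
top can_cap []
pos [ 0.5663 -0.0299  0.1428] rpy [-3.142  0.     1.352] units [ 0.62 -0.25  2.4 ] turn 0.04
```

View pics/g.png

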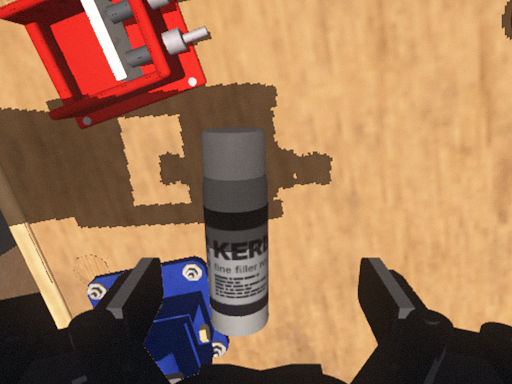

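The can lies with its axis at column 235, the cap at rows 128-180, and its foot beside the vise. The dock's corner at (205,80) leaves room for the fingers at the cap. I'll go above it and check the rolling.

Call:
move_arm:
  targets:
    - [[0.33, -0.21, 0.4, 0], [0.32, -0.22, 0.4, 0], [0, 0, 0.2, 0], [0, 0, 0, 0]]
  jaw: 0.6

```text
time: 16.9
tool_pos: [0.5512, 0.0071, 0.091]
orientation: [-3.139, 0.001, 1.353]
contact_force: [-0.8, -0.1, 0.1]
width: 0.802
grasp_force: 0.0
```

```bash
python3 look.py
python3 - <<'E'
from h import *
go([.5525,0.0065,.023],1.35)
E
```

```text
can_center [([0.5359, -0.0622, 0.0274], 0.79), ([0.4698, 0.093, 0.0016], 0.28)]
can_cap [([0.5551, 0.0232, 0.0253], 0.64)]
pos [0.5532 0.0063 0.0937] rpy [ 3.14  -0.     1.352] units [ 0.   -0.02  1.41] turn 0.001Traceback (most recent call last):
  File "look.py", line 7, in <module>
    m=masks_of("wrist","can_center")[0]["pixels"]
      ~~~~~~~~~~~~~~~~~~~~~~~~~~~~~~^^^
IndexError: list index out of range
```

It is at rest, so I'll descend and grip.

Call:
move_arm:
  targets:
    - [[0, -0.02, 0.4, 0], [0, 0, 0.4, 0], [0, 0, 0.3, 0], [0, 0, 0.3, 0], [0, 0, 0, 0]]

```text
time: 17.73
tool_pos: [0.55, 0.0069, 0.0208]
orientation: [-3.138, 0.0, 1.352]
contact_force: [0.4, -0.2, -0.7]
width: 0.8
grasp_force: 0.0
```

Call:
move_arm:
  targets:
    - [[0, 0, 0, 0], [0, 0, 0, 0], [0, 0, 0, 0], [0, 0, 0, 0]]
  jaw: -0.1

```text
time: 18.23
tool_pos: [0.5523, 0.0068, 0.0239]
orientation: [3.139, -0.0, 1.352]
contact_force: [-0.4, 0.4, 4.4]
width: 0.533
grasp_force: 61.2
```

Call:
move_arm:
  targets:
    - [[0, 0, -0.1, 0], [0, 0, -0.3, 0], [0, 0, -0.4, 0], [0, 0, -0.4, 0], [0, 0, -0.4, 0]]

```text
time: 18.85
tool_pos: [0.5517, 0.0068, 0.1048]
orientation: [3.14, -0.0, 1.352]
contact_force: [-0.3, -1.3, -1.0]
width: 0.531
grasp_force: 61.0
```

Call:
move_arm:
  targets:
    - [[0, 0, -0.5, 0], [0, 0, -0.5, 0], [0, 0, -0.5, 0], [0, 0, -0.2, 0], [0, 0, 0, 0]]

```text
time: 19.48
tool_pos: [0.5518, 0.0068, 0.1889]
orientation: [3.14, -0.0, 1.352]
contact_force: [0.7, -0.4, -2.3]
width: 0.527
grasp_force: 61.0
```

```bash
python3 tilt.py
```

```text
19.475 [0.5518 0.0068 0.1889]
side can_center [([0.535, -0.061, 0.192], 0.6)]
side can_cap [([0.555, 0.016, 0.185], 0.63)]
top can_center [([0.538, -0.059, 0.184], 0.58)]
top can_cap []
```

Call:
move_arm:
  targets:
    - [[0, 0, 0, 0], [0, 0, 0, 0]]
  jaw: 0.075

```text
time: 20.02
tool_pos: [0.5513, 0.0068, 0.1876]
orientation: [-3.141, 0.0, 1.352]
contact_force: [0.6, 1.4, -2.2]
width: 0.539
grasp_force: 43.1
```

```bash
python3 -c "
from h import *
s=observe();print(s['moment'],s['width'],s['grasp_force'],s['contact_force'])"
```

```text
[ 0.16723679 -0.00566661 -0.04652872] 0.5391176063885064 43.07605543450336 [ 0.57997707  1.35267227 -2.21005534]
```

Call:
move_arm:
  targets:
    - [[0, 0, 0, 0]]
  jaw: 0.08

```text
time: 20.15
tool_pos: [0.5514, 0.0068, 0.1878]
orientation: [-3.142, 0.0, 1.352]
contact_force: [-0.3, 0.5, -1.8]
width: 0.543
grasp_force: 38.4
```

```bash
python3 -c "
from h import *
s=observe();print(s['moment'],s['width'],s['grasp_force'],s['contact_force'])"; python3 tilt.py
```

```text
[ 0.14228481 -0.06871503 -0.02875604] 0.5427127566631025 38.42895661946386 [-0.28312078  0.53508055 -1.75145216]
20.15 [0.5514 0.0068 0.1878]
side can_center [([0.536, -0.059, 0.187], 0.93)]
side can_cap [([0.556, 0.022, 0.188], 0.88)]
top can_center [([0.535, -0.058, 0.185], 0.96)]
top can_cap []
```

Call:
move_arm:
  targets:
    - [[0, 0, 0, 0]]
  jaw: 0.085

```text
time: 20.58
tool_pos: [0.5514, 0.0068, 0.1878]
orientation: [-3.142, -0.0, 1.352]
contact_force: [-0.3, -0.1, -2.5]
width: 0.542
grasp_force: 33.8
```

```bash
python3 -c "
from h import *
s=observe();print(s['moment'],s['width'],s['grasp_force'],s['contact_force'])"; python3 tilt.py
```

```text
[ 0.14282197 -0.01018425 -0.00733837] 0.542455652059917 33.83492497494444 [-0.31497203 -0.14428245 -2.53092943]
20.575 [0.5514 0.0068 0.1878]
side can_center [([0.535, -0.06, 0.189], 0.61)]
side can_cap [([0.557, 0.019, 0.188], 0.67)]
top can_center [([0.537, -0.059, 0.186], 0.67)]
top can_cap []
```

Call:
move_arm:
  targets:
    - [[0, 0, 0, 0]]
  jaw: 0.088

```text
time: 21.0
tool_pos: [0.5513, 0.0068, 0.1878]
orientation: [-3.142, 0.0, 1.352]
contact_force: [-0.5, -1.2, -2.7]
width: 0.543
grasp_force: 31.2
```

```bash
python3 -c "
from h import *
s=observe();print(s['moment'],s['width'],s['grasp_force'],s['contact_force'])"; python3 tilt.py
```

```text
[ 0.19120361 -0.00633538  0.03297801] 0.5426379587541982 31.151503908913583 [-0.52136175 -1.18066229 -2.70671293]
21.0 [0.5513 0.0068 0.1878]
side can_center [([0.534, -0.06, 0.188], 0.83)]
side can_cap [([0.556, 0.016, 0.188], 0.77)]
top can_center [([0.536, -0.058, 0.187], 0.96)]
top can_cap []
```

Call:
move_arm:
  targets:
    - [[0, 0, 0, 0]]
  jaw: 0.094

```text
time: 21.42
tool_pos: [0.5514, 0.0068, 0.1878]
orientation: [3.142, -0.0, 1.352]
contact_force: [-0.0, 0.2, -2.7]
width: 0.549
grasp_force: 25.9
```

```bash
cat > m.py <<'E'
from h import *
s=observe();print(s['moment'].round(3),s['width'].round(4),s['grasp_force'],s['contact_force'].round(2))
get_image("side")
for k in("can_center","can_cap"): print(k,[(np.round(d["location"],3).tolist(),round(d["score"],2)) for d in pinpoint("side",k)[:1]])
E
python3 m.py
```

```text
Traceback (most recent call last):
  File "m.py", line 2, in <module>
    s=observe();print(s['moment'].round(3),s['width'].round(4),s['grasp_force'],s['contact_force'].round(2))
                                           ^^^^^^^^^^^^^^^^
AttributeError: 'float' object has no attribute 'round'
```

Call:
move_arm:
  targets:
    - [[0, 0, 0, 0]]
  jaw: 0.098

```text
time: 21.55
tool_pos: [0.5514, 0.0068, 0.1879]
orientation: [3.142, 0.0, 1.352]
contact_force: [-0.3, -0.4, -1.7]
width: 0.555
grasp_force: 18.2
```

```bash
python3 m.py
```

```text
Traceback (most recent call last):
  File "m.py", line 2, in <module>
    s=observe();print(s['moment'].round(3),s['width'].round(4),s['grasp_force'],s['contact_force'].round(2))
                                           ^^^^^^^^^^^^^^^^
AttributeError: 'float' object has no attribute 'round'
```

```bash
sed -i "s/s\['width'\].round(4)/s['width']/" m.py; python3 m.py
```

```text
[0.051 0.043 0.021] 0.5545635488331551 18.197690175147727 [-0.26 -0.38 -1.69]
can_center [([0.536, -0.056, 0.177], 0.98)]
can_cap [([0.559, 0.02, 0.188], 0.58)]
```

It is swinging slowly at about 18 N.

Call:
move_arm:
  targets:
    - [[0, 0, 0, 0]]
  jaw: 0.096

```text
time: 21.82
tool_pos: [0.5511, 0.007, 0.1873]
orientation: [-3.141, -0.001, 1.352]
contact_force: [0.0, 0.9, -2.6]
width: 0.545
grasp_force: 2.3
```

```bash
python3 m.py
```

```text
[ 0.205 -0.043  0.013] 0.5454795993390072 2.3027495229888473 [ 0.    0.92 -2.56]
can_center [([0.562, 0.067, 0.132], 0.8)]
can_cap [([0.553, 0.018, 0.197], 0.73)]
```

It has swung through to the other side with the grip very light. I'll tighten slightly to damp the swing.

Call:
move_arm:
  targets:
    - [[0, 0, 0, 0]]
  jaw: 0.09

```text
time: 22.1
tool_pos: [0.5518, 0.0068, 0.1886]
orientation: [3.14, -0.0, 1.352]
contact_force: [-0.1, -0.6, -0.1]
width: 0.544
grasp_force: 0.0
```

```bash
python3 m.py
```

```text
[ 0.001 -0.05  -0.006] 0.543604883198298 0.0 [-0.11 -0.62 -0.09]
can_center [([0.488, 0.099, 0.028], 0.63)]
can_cap [([0.573, 0.082, 0.054], 0.95)]
```

Call:
move_arm:
  targets:
    - [[0, 0, -0.4, 0], [0, 0, -0.4, 0], [0, 0, 0, 0], [0, 0, 0, 0]]
  jaw: 1

```text
time: 22.75
tool_pos: [0.5514, 0.0068, 0.2281]
orientation: [3.141, -0.0, 1.352]
contact_force: [0.7, -0.3, -0.7]
width: 0.995
grasp_force: 0.0
```

```bash
sed -i 's/get_image("side")/im=get_image("side");t=get_image("top")/' m.py
cat >> m.py <<'E'
import cv2
for k in("can_center","can_cap","paint_jar"): print("top",k,[(np.round(d["location"],3).tolist(),round(d["score"],2)) for d in pinpoint("top",k)[:2]])
cv2.imwrite("pics/h.png",np.hstack([im[130:330,180:380],t[100:300,120:320]]).repeat(2,0).repeat(2,1)[:, :800])
E
python3 m.py
```

```text
[0.017 0.04  0.019] 0.99468997578599 0.0 [ 0.65 -0.26 -0.7 ]
can_center [([0.575, 0.174, 0.032], 0.96)]
can_cap [([0.572, 0.088, 0.027], 0.81)]
top can_center [([0.573, 0.178, 0.029], 0.63)]
top can_cap [([0.47, 0.097, 0.004], 0.36)]
top paint_jar [([0.797, 0.05, 0.006], 0.77), ([0.716, 0.113, 0.001], 0.51)]
```

View pics/h.png

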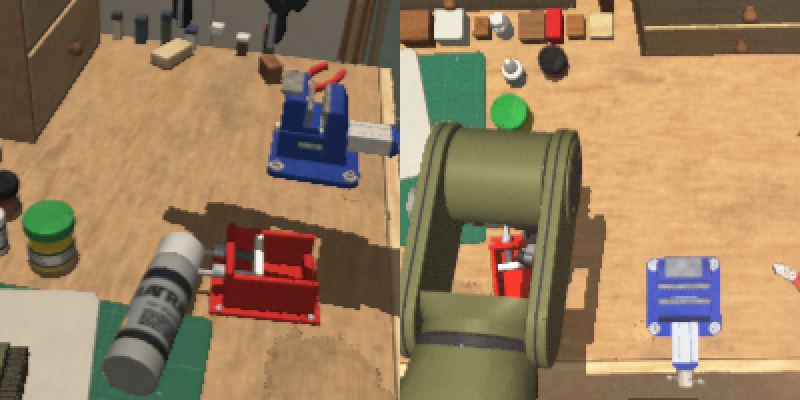

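The can fell but is safe: it lies behind the dock (left panel, from (185,240) to (130,375)), cap towards -y, and the jars are untouched. Beside the dock I can only grip the foot half, so I'll move the can to open bench first and then regrip the cap.

Call:
move_arm:
  targets:
    - [[0.6, 0, 0, -0.065], [0.6, 0, 0, -0.065], [0.8, 0, 0, 0], [0.9, 0, 0.4, 0], [0.8, 0, 0.6, 0]]
  jaw: 1

```text
time: 23.72
tool_pos: [0.564, 0.1926, 0.1786]
orientation: [3.139, -0.001, 1.557]
contact_force: [-0.1, 0.1, -1.2]
width: 1.002
grasp_force: 0.0
```

Run:
```python
from h import *
import cv2
for c in("wrist","side"):
  get_image(c)
  for k in("can_center","can_cap"): print(c,k,[(np.round(d["location"],3).tolist(),round(d["score"],2)) for d in pinpoint(c,k)[:1]])
go([.5745,.2,.026],1.55)
```

```text
wrist can_center [([0.488, 0.099, 0.03], 0.59)]
wrist can_cap [([0.569, 0.097, 0.029], 0.84)]
side can_center [([0.574, 0.178, 0.03], 0.63)]
side can_cap [([0.57, 0.084, 0.025], 0.94)]
pos [0.5638 0.1904 0.1787] rpy [ 3.14  -0.     1.556] units [0.2  0.21 3.05] turn 0.004
```

Call:
move_arm:
  targets:
    - [[0.2, 0.22, 0.6, 0], [0, 0, 0.8, 0], [0, 0, 0.8, 0], [0, 0, 0.5, 0], [0, 0, 0.36, 0]]
  jaw: 0.8

```text
time: 24.65
tool_pos: [0.5749, 0.1997, 0.0247]
orientation: [3.141, -0.0, 1.555]
contact_force: [-0.4, -0.0, -0.2]
width: 0.903
grasp_force: 0.0
```

Call:
move_arm:
  targets:
    - [[0, 0, 0, 0], [0, 0, 0, 0], [0, 0, 0, 0], [0, 0, 0, 0], [0, 0, 0, 0]]
  jaw: -0.1

```text
time: 25.28
tool_pos: [0.5757, 0.2009, 0.0266]
orientation: [3.138, -0.0, 1.557]
contact_force: [1.7, -1.9, 6.0]
width: 0.567
grasp_force: 62.8
```

Call:
move_arm:
  targets:
    - [[0, 0, -0.1, 0], [0, 0, -0.5, 0], [0, 0, -0.7, 0], [0, 0, -0.7, 0], [0, 0, -0.2, 0]]

```text
time: 25.9
tool_pos: [0.575, 0.2012, 0.1368]
orientation: [3.139, -0.001, 1.557]
contact_force: [0.5, 0.1, -2.1]
width: 0.564
grasp_force: 62.1
```

Call:
move_arm:
  targets:
    - [[-0.8, 0.1, 0, 0], [-0.8, 0.1, 0, 0], [-0.8, 0.1, 0, 0], [-0.8, 0.1, 0, 0], [-0.8, 0.1, 0, 0]]

```text
time: 26.52
tool_pos: [0.595, -0.0006, 0.1325]
orientation: [-3.138, -0.001, 1.557]
contact_force: [1.2, -0.8, -2.4]
width: 0.564
grasp_force: 62.1
```

Call:
move_arm:
  targets:
    - [[0, 0, 0.6, 0], [0, 0, 0.7, 0], [0, 0, 0.5, 0], [0, 0, 0.25, 0], [0, 0, 0.1, 0]]

```text
time: 27.15
tool_pos: [0.5954, 0.0006, 0.0258]
orientation: [-3.139, -0.0, 1.557]
contact_force: [0.2, -0.4, -2.0]
width: 0.567
grasp_force: 62.3
```

Call:
move_arm:
  targets:
    - [[0, 0, 0.05, 0], [0, 0, 0, 0]]

```text
time: 27.4
tool_pos: [0.5971, 0.0004, 0.0257]
orientation: [3.14, 0.0, 1.557]
contact_force: [0.9, 0.4, -2.1]
width: 0.57
grasp_force: 62.3
```

Call:
move_arm:
  targets:
    - [[0, 0, 0.05, 0], [0, 0, 0.03, 0], [0, 0, 0, 0]]

```text
time: 27.78
tool_pos: [0.5976, 0.0004, 0.0239]
orientation: [3.14, 0.0, 1.557]
contact_force: [-4.9, 0.0, 10.5]
width: 0.568
grasp_force: 64.7
```

Call:
move_arm:
  targets:
    - [[0, 0, 0, 0]]
  jaw: 0.16

```text
time: 27.9
tool_pos: [0.5979, 0.0004, 0.0236]
orientation: [3.139, 0.0, 1.557]
contact_force: [-4.2, 0.6, 8.5]
width: 0.583
grasp_force: 35.6
```

Call:
move_arm:
  targets:
    - [[0, 0, 0, 0], [0, 0, 0, 0], [0, 0, 0, 0]]
  jaw: 0.6

```text
time: 28.28
tool_pos: [0.5965, 0.0003, 0.0208]
orientation: [3.141, 0.0, 1.556]
contact_force: [-1.0, -1.1, 0.8]
width: 0.793
grasp_force: 0.1
```

Call:
move_arm:
  targets:
    - [[0, 0, -0.6, 0], [-0.6, 0, -0.6, 0], [-0.8, 0, 0, 0], [-0.45, 0, 0, 0], [0, 0, 0, 0]]

```text
time: 28.9
tool_pos: [0.5946, -0.0932, 0.0801]
orientation: [-3.14, -0.001, 1.554]
contact_force: [0.3, 0.3, -0.4]
width: 0.8
grasp_force: 0.0
```

Run:
```python
from h import *
go([.597,-.094,.023])
for c in("wrist","side"):
  get_image(c)
  for k in("can_center","can_cap"): print(c,k,[(np.round(d["location"],3).tolist(),round(d["score"],2)) for d in pinpoint(c,k)[:1]])
```

```text
pos [ 0.5946 -0.0932  0.0801] rpy [-3.140e+00 -1.000e-03  1.554e+00] units [-0.02  0.05  1.14] turn None
wrist can_center [([0.558, -0.021, 0.028], 0.79)]
wrist can_cap [([0.555, -0.104, 0.026], 0.58)]
side can_center [([0.561, -0.021, 0.03], 0.89)]
side can_cap [([0.561, -0.108, 0.024], 0.65)]
```

Call:
move_arm:
  targets:
    - [[0.2, -0.5, 0, 0], [0, 0, 0, 0]]
  jaw: 0.6

```text
time: 29.45
tool_pos: [0.569, -0.0806, 0.0802]
orientation: [-3.14, -0.0, 1.558]
contact_force: [-0.4, -0.2, 0.8]
width: 0.797
grasp_force: 0.0
```

Run:
```python
from h import *
import cv2
im=get_image("wrist");cv2.imwrite("pics/i.png",im)
for k in("can_center","can_cap"): print(k,[(np.round(d["location"],3).tolist(),round(d["score"],2)) for d in pinpoint("wrist",k)[:1]])
get_image("side")
for k in("can_center","can_cap"): print(k,[(np.round(d["location"],3).tolist(),round(d["score"],2)) for d in pinpoint("side",k)[:1]])
go([.548,-.09,.023])
```

```text
can_center []
can_cap [([0.57, -0.105, 0.028], 0.97)]
can_center [([0.564, -0.023, 0.029], 0.94)]
can_cap [([0.562, -0.111, 0.026], 0.64)]
pos [ 0.5709 -0.0819  0.081 ] rpy [3.141 0.    1.556] units [-0.17 -0.46  1.16] turn None
```

View pics/i.png

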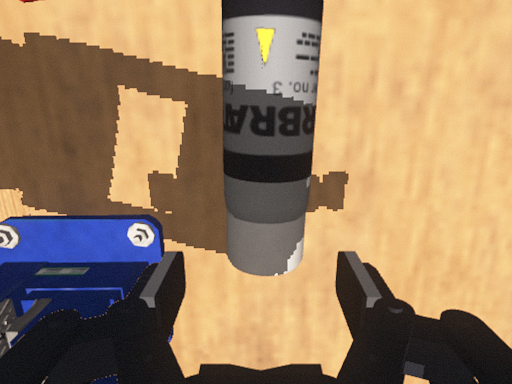

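The can is at rest, cap end at (265,265) with its axis at about column 268, and the vise plate ends at column 163, clear of the fingers. I'll grip the cap here.

Call:
move_arm:
  targets:
    - [[-0.2, 0.05, 0, 0], [0, 0, 0.4, 0], [0, 0, 0.4, 0], [0, 0, 0.34, 0], [0, 0, 0, 0]]

```text
time: 30.38
tool_pos: [0.5705, -0.0912, 0.0208]
orientation: [-3.136, -0.001, 1.557]
contact_force: [-0.3, 0.1, 0.3]
width: 0.798
grasp_force: 0.0
```

Call:
move_arm:
  targets:
    - [[0, 0, 0, 0], [0, 0, 0, 0], [0, 0, 0, 0], [0, 0, 0, 0]]
  jaw: 0

```text
time: 30.88
tool_pos: [0.5733, -0.092, 0.0247]
orientation: [3.14, 0.0, 1.557]
contact_force: [0.2, 0.1, 3.2]
width: 0.527
grasp_force: 59.9
```

Call:
move_arm:
  targets:
    - [[0, 0, -0.1, 0], [0, 0, -0.4, 0], [0, 0, -0.6, 0], [0, 0, -0.6, 0], [0, 0, -0.6, 0]]

```text
time: 31.5
tool_pos: [0.5725, -0.0918, 0.1408]
orientation: [3.141, 0.0, 1.557]
contact_force: [0.4, -0.1, -1.9]
width: 0.529
grasp_force: 59.7
```

Call:
move_arm:
  targets:
    - [[0, 0, -0.1, 0], [0, 0, 0, 0]]

```text
time: 31.75
tool_pos: [0.5724, -0.0918, 0.1438]
orientation: [3.142, 0.0, 1.557]
contact_force: [-0.8, -0.1, -2.5]
width: 0.527
grasp_force: 59.7
```

```bash
cat > m.py <<'E'
from h import *
s=observe();print(s["time"],s["tool_pos"].round(4),"M",s['moment'].round(3),s['width'],s['grasp_force'],s['contact_force'].round(2))
get_image("side")
for k in("can_center","can_cap"): print(k,[(np.round(d["location"],3).tolist(),round(d["score"],2)) for d in pinpoint("side",k)[:1]])
E
python3 m.py
```

```text
31.75 [ 0.5724 -0.0918  0.1438] M [-0.156 -0.011 -0.   ] 0.5269584277769068 59.69723261354375 [-0.84 -0.11 -2.47]
can_center [([0.57, -0.025, 0.141], 0.87)]
can_cap [([0.574, -0.113, 0.144], 0.74)]
```

Call:
move_arm:
  targets:
    - [[0, 0, 0, 0]]
  jaw: 0.088

```text
time: 32.02
tool_pos: [0.5718, -0.0915, 0.1424]
orientation: [-3.139, -0.001, 1.556]
contact_force: [-0.5, 0.4, -1.6]
width: 0.544
grasp_force: 14.2
```

Call:
move_arm:
  targets:
    - [[0, 0, 0, 0]]
  jaw: 0.098

```text
time: 32.15
tool_pos: [0.5725, -0.0916, 0.1435]
orientation: [-3.141, -0.001, 1.556]
contact_force: [0.3, 0.3, -0.1]
width: 0.553
grasp_force: 0.0
```

Call:
move_arm:
  targets:
    - [[0, 0, 0, 0]]
  jaw: 0.06

```text
time: 32.28
tool_pos: [0.5729, -0.0918, 0.1441]
orientation: [3.141, 0.0, 1.556]
contact_force: [0.2, -0.1, 0.5]
width: 0.53
grasp_force: 0.0
```

```bash
python3 m.py
```

```text
32.275 [ 0.5729 -0.0918  0.1441] M [ 0.005  0.039 -0.046] 0.5304410523622833 0.0 [ 0.18 -0.13  0.46]
can_center [([0.485, 0.096, 0.029], 0.67)]
can_cap [([0.575, -0.186, 0.022], 0.91)]
```

It dropped again, since the grip was a little narrower this time. It lies flat under the gripper with its cap at about y -0.186. Regripping.

Call:
move_arm:
  targets:
    - [[-0.8, 0, 0, 0], [-0.6, 0, 0.5, 0], [0, 0, 0.4, 0], [0, 0, 0, 0]]
  jaw: 0.6

```text
time: 32.92
tool_pos: [0.5699, -0.1608, 0.0963]
orientation: [-3.137, -0.002, 1.556]
contact_force: [0.2, 0.3, -0.0]
width: 0.798
grasp_force: 0.0
```

```bash
python3 m.py
python3 - <<'E'
from h import *
import cv2
go([.575,-.170,.023],1.556)
im=get_image("wrist")
for k in("can_center","can_cap"): print(k,[(np.round(d["location"],3).tolist(),round(d["score"],2)) for d in pinpoint("wrist",k)[:1]])
for d in masks_of("wrist","can_center")[:1]:
  m=d["pixels"]
  for r in range(60,384,40):
    c=np.nonzero(m[r])[0]
    if len(c): print(r,c.min(),c.max(),(c.min()+c.max())/2)
cv2.imwrite("pics/j.png",im)
E
```

```text
32.925 [ 0.5699 -0.1608  0.0963] M [-0.012 -0.012  0.045] 0.7978972959571365 0.0 [ 0.17  0.28 -0.01]
can_center [([0.57, -0.094, 0.028], 0.92)]
can_cap [([0.57, -0.183, 0.028], 0.75)]
pos [ 0.5721 -0.1611  0.0996] rpy [3.141 0.    1.558] units [-0.18  0.06  1.53] turn 0.001
can_center [([0.572, -0.096, 0.027], 0.63)]
can_cap [([0.571, -0.176, 0.025], 0.88)]
60 215 303 259.0
100 217 301 259.0
140 218 300 259.0
180 220 297 258.5
220 224 294 259.0
```

The can is at rest and exactly centred (column 259, axis parallel). I'll go down and grip.

Call:
move_arm:
  targets:
    - [[-0.08, 0, 0.4, 0], [0, 0, 0.5, 0], [0, 0, 0.4, 0], [0, 0, 0.2, 0], [0, 0, 0, 0]]

```text
time: 33.9
tool_pos: [0.5709, -0.1656, 0.0226]
orientation: [-3.14, -0.001, 1.556]
contact_force: [0.2, -1.0, -0.6]
width: 0.797
grasp_force: 0.0
```

Call:
move_arm:
  targets:
    - [[0, 0, 0, 0], [0, 0, 0, 0], [0, 0, 0, 0]]
  jaw: 0

```text
time: 34.28
tool_pos: [0.5725, -0.1663, 0.0254]
orientation: [3.139, 0.001, 1.557]
contact_force: [-0.9, 0.2, 4.5]
width: 0.523
grasp_force: 60.1
```

Call:
move_arm:
  targets:
    - [[0, 0, -0.1, 0], [0, 0, -0.4, 0], [0, 0, -0.6, 0], [0, 0, -0.6, 0], [0, 0, -0.6, 0]]

```text
time: 34.9
tool_pos: [0.5714, -0.1657, 0.1406]
orientation: [3.141, 0.0, 1.557]
contact_force: [0.2, -0.2, -2.0]
width: 0.526
grasp_force: 59.7
```

Call:
move_arm:
  targets:
    - [[0, 0, -0.1, 0]]
  jaw: 0.06

```text
time: 35.02
tool_pos: [0.5732, -0.1664, 0.1476]
orientation: [3.136, 0.002, 1.556]
contact_force: [0.4, 0.6, -2.6]
width: 0.529
grasp_force: 41.4
```

Call:
move_arm:
  targets:
    - [[0, 0, 0, 0]]
  jaw: 0.07

```text
time: 35.15
tool_pos: [0.5713, -0.1657, 0.1437]
orientation: [-3.142, 0.0, 1.557]
contact_force: [-0.4, 0.6, -2.6]
width: 0.542
grasp_force: 32.9
```

```bash
python3 m.py
```

```text
35.15 [ 0.5713 -0.1657  0.1437] M [-0.18   0.019 -0.017] 0.5418204686612851 32.85016938694753 [-0.37  0.57 -2.59]
can_center [([0.797, 0.049, 0.0], 0.67)]
can_cap [([0.571, -0.184, 0.141], 0.62)]
```

Call:
move_arm:
  targets:
    - [[0, 0, 0, 0]]
  jaw: 0.078

```text
time: 35.42
tool_pos: [0.5708, -0.1655, 0.1423]
orientation: [-3.139, -0.001, 1.557]
contact_force: [-0.1, -0.2, -1.9]
width: 0.542
grasp_force: 26.2
```

```bash
cat > o.py <<'E'
from h import *
s=observe();print(s["time"],"M",s['moment'].round(3),s['width'],s['grasp_force'],s['contact_force'].round(2))
E
python3 o.py
```

```text
35.425 M [-0.128  0.013 -0.025] 0.5424590122310534 26.190122023690492 [-0.13 -0.18 -1.95]
```

Call:
move_arm:
  targets:
    - [[0, 0, 0, 0]]
  jaw: 0.082

```text
time: 35.55
tool_pos: [0.5713, -0.1656, 0.1431]
orientation: [-3.141, -0.001, 1.556]
contact_force: [-0.1, -0.1, -1.9]
width: 0.542
grasp_force: 18.8
```

```bash
python3 o.py
```

```text
35.55 M [-0.018 -0.015 -0.013] 0.5421804353478072 18.786683360813186 [-0.07 -0.07 -1.93]
```

It is rotating, so I'll clamp.

Call:
move_arm:
  targets:
    - [[0, 0, 0, 0]]
  jaw: 0.06

```text
time: 35.67
tool_pos: [0.5715, -0.1655, 0.1436]
orientation: [-3.141, -0.001, 1.556]
contact_force: [-0.5, 1.2, -2.4]
width: 0.537
grasp_force: 14.2
```

```bash
python3 m.py
```

```text
35.675 [ 0.5715 -0.1655  0.1436] M [0.214 0.009 0.008] 0.5366538597639107 14.175145608824096 [-0.53  1.21 -2.42]
can_center [([0.569, -0.124, 0.09], 0.72)]
can_cap [([0.574, -0.186, 0.144], 0.75)]
```

The can is about 52-58° up, with its foot on the bench. I'll clamp fully and raise.

Call:
move_arm:
  targets:
    - [[0, 0, 0, 0], [0, 0, -0.2, 0], [0, 0, -0.2, 0], [0, 0, 0, 0]]
  jaw: 0

```text
time: 36.33
tool_pos: [0.5726, -0.1662, 0.1659]
orientation: [3.138, 0.001, 1.557]
contact_force: [-0.2, -0.6, 1.9]
width: 0.5
grasp_force: 0.0
```

Call:
move_arm:
  targets:
    - [[0, 0, 0, 0]]
  jaw: 0.04

```text
time: 36.45
tool_pos: [0.5716, -0.1658, 0.164]
orientation: [3.141, 0.0, 1.556]
contact_force: [0.9, -0.3, 0.2]
width: 0.519
grasp_force: 0.0
```

```bash
python3 m.py
```

```text
36.45 [ 0.5716 -0.1658  0.164 ] M [-0.003  0.011  0.017] 0.5193129316790723 0.0 [ 0.94 -0.32  0.24]
can_center [([0.571, -0.204, 0.025], 0.59)]
can_cap []
```

The hard clamp squeezed it out downwards: the pads hold the can too high. It lies at about y -0.2. Next time I'll grip lower and keep the force moderate.

Call:
move_arm:
  targets:
    - [[-0.8, 0, 0, 0], [-0.8, 0, 0.6, 0], [-0.4, 0, 0.8, 0], [0, 0, 0, 0]]
  jaw: 0.6

```text
time: 37.1
tool_pos: [0.5671, -0.2654, 0.0892]
orientation: [-3.134, -0.004, 1.554]
contact_force: [-0.6, 0.1, 0.1]
width: 0.801
grasp_force: 0.0
```

```bash
python3 m.py
cat > w.py <<'E'
from h import *
import cv2
im=get_image("wrist")
for k in("can_center","can_cap"): print(k,[(np.round(d["location"],3).tolist(),round(d["score"],2)) for d in pinpoint("wrist",k)[:1]])
for d in masks_of("wrist","can_center")[:1]:
  m=d["pixels"]
  for r in range(60,384,40):
    c=np.nonzero(m[r])[0]
    if len(c): print(r,c.min(),c.max(),(c.min()+c.max())/2)
cv2.imwrite("pics/k.png",im)
E
python3 w.py
```

```text
37.1 [ 0.5671 -0.2654  0.0892] M [0.039 0.067 0.017] 0.8014445305176198 0.0 [-0.55  0.14  0.09]
can_center [([0.572, -0.205, 0.027], 0.84)]
can_cap [([0.576, -0.291, 0.021], 0.95)]
can_center [([0.571, -0.204, 0.028], 0.58)]
can_cap [([0.572, -0.289, 0.028], 0.93)]
60 215 305 260.0
100 218 304 261.0
140 220 305 262.5
180 223 303 263.0
220 228 300 264.0
```

Call:
move_arm:
  targets:
    - [[-0.08, 0.06, 0.4, -0.016], [0, 0, 0.5, 0], [0, 0, 0.4, 0], [0, 0, 0.1, 0], [0, 0, 0, 0]]

```text
time: 38.08
tool_pos: [0.5729, -0.2697, 0.0233]
orientation: [-3.141, -0.0, 1.582]
contact_force: [-1.2, -0.2, 0.5]
width: 0.797
grasp_force: 0.0
```

Call:
move_arm:
  targets:
    - [[0, 0, 0.1, 0], [0, 0, 0.08, 0]]

```text
time: 38.33
tool_pos: [0.5736, -0.2701, 0.0154]
orientation: [3.14, 0.001, 1.582]
contact_force: [0.0, 0.1, -0.1]
width: 0.8
grasp_force: 0.0
```

Call:
move_arm:
  targets:
    - [[0, 0, 0.08, 0]]

```text
time: 38.45
tool_pos: [0.5733, -0.2699, 0.011]
orientation: [3.141, 0.0, 1.582]
contact_force: [0.6, 0.3, -0.2]
width: 0.802
grasp_force: 0.0
```

Call:
move_arm:
  targets:
    - [[0, 0, 0, 0], [0, 0, 0, 0], [0, 0, 0, 0]]
  jaw: 0.02

```text
time: 38.83
tool_pos: [0.5731, -0.2699, 0.011]
orientation: [3.141, 0.0, 1.582]
contact_force: [-0.1, -0.3, 1.0]
width: 0.553
grasp_force: 61.7
```

```bash
python3 o.py
```

```text
38.825 M [-0.022  0.101  0.005] 0.5532389932646058 61.66631178930402 [-0.12 -0.33  0.95]
```

Now the pads are nearly at full diameter (0.553) with almost no wedge force. Lifting.

Call:
move_arm:
  targets:
    - [[0, 0, -0.2, 0], [0, 0, -0.5, 0], [0, 0, -0.6, 0], [0, 0, -0.6, 0], [0, 0, -0.3, 0]]

```text
time: 39.45
tool_pos: [0.5739, -0.2703, 0.1233]
orientation: [3.139, 0.002, 1.582]
contact_force: [0.2, -0.0, -2.2]
width: 0.552
grasp_force: 62.1
```

Call:
move_arm:
  targets:
    - [[0, 0, 0, 0]]
  jaw: 0.11

```text
time: 39.58
tool_pos: [0.5737, -0.2702, 0.1222]
orientation: [3.139, 0.001, 1.582]
contact_force: [0.2, 0.5, -3.3]
width: 0.557
grasp_force: 40.7
```

Call:
move_arm:
  targets:
    - [[0, 0, 0, 0]]
  jaw: 0.12

```text
time: 39.7
tool_pos: [0.5722, -0.2693, 0.1192]
orientation: [-3.139, -0.001, 1.582]
contact_force: [0.7, 0.3, -1.7]
width: 0.559
grasp_force: 26.2
```

```bash
python3 o.py
```

```text
39.7 M [-0.147 -0.027 -0.003] 0.5593259163279323 26.20081566274166 [ 0.71  0.32 -1.73]
```

Call:
move_arm:
  targets:
    - [[0, 0, 0, 0]]
  jaw: 0.126

```text
time: 39.83
tool_pos: [0.5721, -0.2693, 0.1189]
orientation: [-3.139, -0.002, 1.582]
contact_force: [-0.4, 0.3, -1.8]
width: 0.566
grasp_force: 17.9
```

```bash
python3 o.py
```

```text
39.825 M [-0.158  0.024  0.021] 0.56559667226694 17.946922034025192 [-0.39  0.34 -1.79]
```

Call:
move_arm:
  targets:
    - [[0, 0, 0, 0]]
  jaw: 0.13

```text
time: 39.95
tool_pos: [0.5726, -0.2694, 0.1196]
orientation: [-3.14, -0.001, 1.582]
contact_force: [1.0, -0.6, -1.2]
width: 0.566
grasp_force: 12.9
```

```bash
python3 m.py
```

```text
39.95 [ 0.5726 -0.2694  0.1196] M [-0.    -0.042 -0.002] 0.5664081847918859 12.852334007620811 [ 1.   -0.59 -1.22]
can_center [([0.57, -0.208, 0.114], 0.9)]
can_cap [([0.572, -0.292, 0.135], 0.73)]
```

Call:
move_arm:
  targets:
    - [[0, 0, 0, 0]]
  jaw: 0.122

```text
time: 40.22
tool_pos: [0.5732, -0.2699, 0.121]
orientation: [3.141, 0.0, 1.581]
contact_force: [-0.5, -0.4, -2.0]
width: 0.565
grasp_force: 16.9
```

```bash
python3 m.py
```

```text
40.225 [ 0.5732 -0.2699  0.121 ] M [-0.1   -0.039  0.039] 0.565331961520515 16.886567589883725 [-0.54 -0.38 -2.  ]
can_center [([0.569, -0.231, 0.086], 0.7)]
can_cap []
```

About 52° up at 17 N with no slip. Raising a little and easing further.

Call:
move_arm:
  targets:
    - [[0, 0, -0.2, 0], [0, 0, -0.25, 0], [0, 0, 0, 0]]

```text
time: 40.75
tool_pos: [0.5742, -0.2704, 0.1458]
orientation: [3.138, 0.002, 1.582]
contact_force: [0.3, -0.6, -2.4]
width: 0.564
grasp_force: 17.0
```

Call:
move_arm:
  targets:
    - [[0, 0, 0, 0]]
  jaw: 0.128

```text
time: 40.88
tool_pos: [0.5731, -0.2698, 0.1436]
orientation: [3.141, 0.0, 1.582]
contact_force: [0.6, 0.0, -1.9]
width: 0.562
grasp_force: 16.8
```

```bash
python3 m.py
```

```text
40.875 [ 0.5731 -0.2698  0.1436] M [-0.133 -0.018  0.011] 0.5624004988352308 16.779005498811443 [ 0.64  0.   -1.88]
can_center [([0.571, -0.231, 0.106], 0.63)]
can_cap [([0.573, -0.287, 0.167], 0.89)]
```

Call:
move_arm:
  targets:
    - [[0, 0, 0, 0]]
  jaw: 0.134

```text
time: 41.15
tool_pos: [0.5728, -0.2696, 0.1428]
orientation: [-3.141, -0.001, 1.582]
contact_force: [0.8, -0.2, -1.8]
width: 0.57
grasp_force: 8.1
```

```bash
python3 m.py
```

```text
41.15 [ 0.5728 -0.2696  0.1428] M [-0.087 -0.019  0.016] 0.570496991330177 8.139621939638566 [ 0.79 -0.21 -1.76]
can_center [([0.572, -0.232, 0.101], 0.75)]
can_cap [([0.576, -0.292, 0.169], 0.84)]
```

Call:
move_arm:
  targets:
    - [[0, 0, 0, 0]]
  jaw: 0.137

```text
time: 41.42
tool_pos: [0.573, -0.2698, 0.1432]
orientation: [-3.141, -0.0, 1.582]
contact_force: [-0.6, 0.4, -2.6]
width: 0.567
grasp_force: 3.8
```

```bash
python3 m.py
```

```text
41.425 [ 0.573  -0.2698  0.1432] M [-0.033 -0.007  0.063] 0.5671944978376284 3.819928646726929 [-0.6   0.42 -2.6 ]
can_center [([0.572, -0.264, 0.089], 0.6)]
can_cap [([0.575, -0.284, 0.171], 0.86)]
```

Nearly vertical, so I'll clamp moderately.

Call:
move_arm:
  targets:
    - [[0, 0, 0, 0]]
  jaw: 0.125

```text
time: 41.7
tool_pos: [0.5731, -0.2698, 0.1433]
orientation: [3.142, -0.0, 1.582]
contact_force: [0.0, 0.4, -3.4]
width: 0.565
grasp_force: 13.9
```

```bash
python3 m.py; python3 -c "
from h import *
print(pinpoint('side','can_center')[:2])
get_image('top')
for k in('can_center','can_cap'): print(k,[(np.round(d['location'],3).tolist(),round(d['score'],2)) for d in pinpoint('top',k)[:1]])"
```

```text
41.7 [ 0.5731 -0.2698  0.1433] M [ 0.085 -0.006  0.005] 0.5648576198942672 13.902142331444338 [ 0.04  0.35 -3.41]
can_center [([0.571, -0.279, 0.092], 0.95)]
can_cap [([0.573, -0.279, 0.172], 0.66)]
[{'location': [0.571, -0.279, 0.0917], 'score': 0.95}]
can_center [([0.568, -0.278, 0.09], 0.62)]
can_cap [([0.574, -0.278, 0.171], 0.46)]
```

The can hangs upright (centre and cap at the same x and y), foot about 7 mm up. I'll firm up the grip, raise it for the lip, and measure the dock's direction.

Call:
move_arm:
  targets:
    - [[0, 0, 0, 0], [0, 0, -0.3, 0], [0, 0, -0.4, 0]]
  jaw: 0.09

```text
time: 42.42
tool_pos: [0.573, -0.2698, 0.1794]
orientation: [-3.141, -0.0, 1.582]
contact_force: [0.4, -0.1, -1.6]
width: 0.558
grasp_force: 48.6
```

Run:
```python
from h import *
import cv2
s=observe();print(s["time"],s["tool_pos"],s["grasp_force"])
for c in("top","side"):
  im=get_image(c).astype(int)
  P=camera_params(c);K=np.array(P["intrinsics"]);T=np.array(P["cam_to_world"])
  for k in("dock","lip","pad_face","can_center","can_cap"): print(c,k,[(np.round(d["location"],4).tolist(),round(d["score"],2)) for d in pinpoint(c,k)[:1]])
  d=masks_of(c,"dock")
  m=(im[...,2]>110)&(im[...,1]<70)&(im[...,0]<80)
  if d: m&=cv2.dilate(d[0]["pixels"].astype(np.uint8),np.ones((5,5)))>0
  v,u=np.nonzero(m)
  r=np.c_[(u-K[0,2])/K[0,0],-(v-K[1,2])/K[1,1],-np.ones(len(u))]@T[:3,:3].T
  p=T[:3,3]+r*((.024-T[2,3])/r[:,2])[:,None]
  print(c,len(u),cv2.minAreaRect(p[:,:2].astype(np.float32)*1000))
  if c=="top": cv2.imwrite("pics/dock.png",cv2.resize(im[v.min()-15:v.max()+15,u.min()-15:u.max()+15].astype(np.uint8),None,fx=6,fy=6,interpolation=cv2.INTER_NEAREST)); print(u.min(),v.min())
```

```text
42.425 [ 0.57298309 -0.26977465  0.17937188] 48.61459309453494
top dock [([0.4726, 0.0991, 0.0028], 0.65)]
top lip [([0.4365, 0.0911, 0.0235], 0.66)]
top pad_face [([0.4888, 0.0971, 0.0262], 0.71)]
top can_center [([0.5706, -0.2758, 0.1264], 0.51)]
top can_cap [([0.5729, -0.2753, 0.2061], 0.64)]
top 783 ((478.5143737792969, 94.15943908691406), (106.59082794189453, 89.582763671875), 7.0882697105407715)
165 216
side dock [([0.4746, 0.0968, -0.0014], 0.86)]
side lip [([0.4331, 0.0934, 0.0216], 0.94)]
side pad_face [([0.4845, 0.0986, 0.0295], 0.79)]
side can_center [([0.5704, -0.2789, 0.1262], 0.65)]
side can_cap [([0.5734, -0.2796, 0.2057], 0.9)]
side 841 ((483.3956604003906, 99.58131408691406), (106.58377075195312, 129.56680297851562), 5.296517848968506)
```

The dock's direction is about 0.12 rad, with its origin near (0.471, 0.097). The can hangs within 0.03 rad of vertical, with its foot at about z 0.042. I'll go round between the vise and the dock to the dock's front.

Call:
move_arm:
  targets:
    - [[0.3, 0.05, 0, -0.069], [0.9, 0.1, 0, 0], [1, 0.12, 0, 0], [1, 0.12, 0, 0], [1, 0.12, 0, 0]]
  jaw: 0.06

```text
time: 43.75
tool_pos: [0.5749, -0.0569, 0.1785]
orientation: [3.141, 0.0, 1.69]
contact_force: [0.6, 0.5, -2.3]
width: 0.552
grasp_force: 62.1
```

Call:
move_arm:
  targets:
    - [[0.7, 0.05, 0, 0], [0.2, 0, 0, 0]]

```text
time: 44.0
tool_pos: [0.572, -0.0116, 0.1784]
orientation: [3.142, -0.0, 1.693]
contact_force: [0.3, -1.3, -2.0]
width: 0.551
grasp_force: 62.1
```

```bash
python3 o.py; python3 -c "
from h import *
go([.397,-.0024,.170],1.69)"
```

```text
44.0 M [ 0.013 -0.05  -0.057] 0.5510464577406681 62.071052821702324 [ 0.26 -1.26 -1.96]
pos [ 0.572  -0.0116  0.1784] rpy [ 3.142 -0.     1.693] units [ 0.61 -3.45  0.17] turn 0.002
```

Call:
move_arm:
  targets:
    - [[0, -0.8, 0, 0], [0.2, -0.9, 0, 0], [0.2, -0.9, 0, 0], [0.2, -0.8, 0, 0], [0, 0, 0.18, 0]]

```text
time: 44.62
tool_pos: [0.3988, -0.0043, 0.1699]
orientation: [3.139, 0.001, 1.689]
contact_force: [0.7, -0.7, -0.9]
width: 0.551
grasp_force: 63.1
```

Call:
move_arm:
  targets:
    - [[0.6, 0.06, 0, 0], [0.7, 0.06, 0, 0], [0.6, 0.06, 0, 0], [0, 0, 0, 0]]

```text
time: 45.12
tool_pos: [0.3981, 0.0924, 0.1692]
orientation: [3.142, 0.0, 1.693]
contact_force: [0.4, -0.6, -2.6]
width: 0.552
grasp_force: 63.1
```

Run:
```python
from h import *
s=observe();print(s["time"],s["tool_pos"],s["orientation"][2])
for c in("top","side"):
  get_image(c)
  for k in("lip","pad_face","dock","can_center","can_cap"): print(c,k,[(np.round(d["location"],4).tolist(),round(d["score"],2)) for d in pinpoint(c,k)[:1]])
```

```text
45.125 [0.39814412 0.09235808 0.1692386 ] 1.6925355192595202
top lip [([0.4359, 0.0918, 0.0247], 0.76)]
top pad_face [([0.4902, 0.0974, 0.0251], 0.48)]
top dock [([0.4712, 0.0976, 0.0039], 0.65)]
top can_center [([0.3979, 0.0864, 0.1153], 0.64)]
top can_cap [([0.3992, 0.085, 0.1967], 0.73)]
side lip [([0.4353, 0.0916, 0.0188], 0.96)]
side pad_face [([0.4878, 0.101, 0.03], 0.47)]
side dock [([0.4728, 0.0992, -0.0026], 0.81)]
side can_center [([0.3977, 0.0814, 0.1162], 0.76)]
side can_cap [([0.3997, 0.082, 0.1957], 0.58)]
```

The can is in front of the dock, upright, foot at about 30 mm, 4 mm off laterally. I'll correct that, raise it 3 mm and advance over the lip.

Call:
move_arm:
  targets:
    - [[0.075, 0, -0.06, 0], [0, 0.4, 0, 0], [0, 0.4, 0, 0], [0, 0.3, 0, 0], [0, 0, 0, 0]]

```text
time: 46.35
tool_pos: [0.4524, 0.1026, 0.1726]
orientation: [3.141, -0.001, 1.69]
contact_force: [0.0, 2.4, -2.3]
width: 0.554
grasp_force: 63.4
```

```bash
cat > d.py <<'E'
from h import *
s=observe();print(s["time"],s["tool_pos"],s["contact_force"].round(1),s["moment"].round(2))
O=np.array([.471,.097]);e=np.array([.9928,.1197]);f=np.array([-.1197,.9928])
for c in("top","side"):
  get_image(c)
  for k in("lip","pad_face","can_center","can_cap"):
    for d in pinpoint(c,k)[:1]: p=np.array(d["location"]); print(c,k,"dock xy mm",((p[:2]-O)@e*1e3).round(1),((p[:2]-O)@f*1e3).round(1),"z",p[2].round(4),round(d["score"],2))
E
python3 d.py
```

```text
46.35 [0.45237048 0.1025851  0.17256571] [ 0.   2.4 -2.3] [ 0.7  -0.24  0.04]
top lip dock xy mm -33.8 -3.4 z 0.024 0.84
top pad_face dock xy mm 13.8 -0.6 z 0.0261 0.71
top can_center dock xy mm -19.3 -0.1 z 0.1182 0.75
top can_cap dock xy mm -17.9 5.9 z 0.2004 0.81
side lip dock xy mm -34.4 -1.9 z 0.0213 0.67
side pad_face dock xy mm 15.9 -2.6 z 0.0283 0.54
side can_center dock xy mm -21.9 -1.9 z 0.1198 0.64
side can_cap dock xy mm -18.6 -0.6 z 0.1993 0.92
```

There is a light side force of 2.4 N, with the can's foot against the -y cheek. I'll shift 3 mm away from it and press on slowly.

Call:
move_arm:
  targets:
    - [[0.06, 0, 0, 0], [0, 0.1, 0, 0], [0, 0.1, 0, 0], [0, 0, 0, 0]]

```text
time: 47.35
tool_pos: [0.4609, 0.1057, 0.1719]
orientation: [-3.139, 0.0, 1.69]
contact_force: [-1.9, -0.2, -0.5]
width: 0.554
grasp_force: 63.5
```

```bash
python3 d.py
```

```text
47.35 [0.4608928  0.10570485 0.17193215] [-1.9 -0.2 -0.5] [0.1  0.58 0.  ]
top lip dock xy mm -33.9 0.8 z 0.024 0.93
top pad_face dock xy mm 17.1 -1.8 z 0.0271 0.5
top can_center dock xy mm -12.0 4.4 z 0.1162 0.75
top can_cap dock xy mm -11.8 4.5 z 0.2 0.8
side lip dock xy mm -35.3 0.1 z 0.0193 0.81
side pad_face dock xy mm 17.1 -2.6 z 0.0275 0.64
side can_center dock xy mm -11.2 1.2 z 0.1203 0.64
side can_cap dock xy mm -9.3 1.5 z 0.2007 0.58
```

Now touching the pad at about 2 N, with the side force gone. I'll press 12 mm more.

Call:
move_arm:
  targets:
    - [[0, 0.08, 0, 0], [0, 0.08, 0, 0], [0, 0.08, 0, 0], [0, 0, 0, 0]]

```text
time: 48.35
tool_pos: [0.4727, 0.1073, 0.172]
orientation: [-3.139, 0.0, 1.69]
contact_force: [-6.1, -1.1, -0.2]
width: 0.551
grasp_force: 63.6
```

```bash
python3 d.py
```

```text
48.35 [0.47272667 0.10729584 0.17200266] [-6.1 -1.1 -0.2] [-0.15  1.6  -0.03]
top lip dock xy mm -35.5 -1.1 z 0.0247 0.63
top pad_face dock xy mm 29.5 -3.1 z 0.0272 0.41
top can_center dock xy mm 0.5 4.5 z 0.1172 0.62
top can_cap dock xy mm 3.2 2.0 z 0.1998 0.9
side lip dock xy mm -35.8 -0.4 z 0.0235 0.66
side pad_face dock xy mm 26.3 -2.7 z 0.029 0.6
side can_center dock xy mm 0.4 -0.0 z 0.1185 0.9
side can_cap dock xy mm 6.3 -0.1 z 0.2006 0.79
```

Force 6 N means about 13 mm of travel, enough to clear the lip. Lowering.

Call:
move_arm:
  targets:
    - [[0, 0.02, 0.1, 0], [0, 0, 0.12, 0], [0, 0, 0, 0]]

```text
time: 49.22
tool_pos: [0.4733, 0.1074, 0.1608]
orientation: [-3.139, 0.0, 1.69]
contact_force: [-5.0, -0.5, -1.4]
width: 0.553
grasp_force: 63.5
```

Call:
move_arm:
  targets:
    - [[0, 0, 0.1, 0], [0, 0, 0.1, 0], [0, 0, 0, 0]]

```text
time: 49.6
tool_pos: [0.4734, 0.1074, 0.1509]
orientation: [-3.139, 0.0, 1.69]
contact_force: [-6.3, -1.1, -2.0]
width: 0.55
grasp_force: 63.6
```

Call:
move_arm:
  targets:
    - [[0, 0, 0.06, 0], [0, 0, 0.04, 0], [0, 0, 0, 0]]

```text
time: 49.98
tool_pos: [0.4738, 0.1074, 0.1464]
orientation: [-3.14, 0.0, 1.69]
contact_force: [-5.6, 0.1, -0.1]
width: 0.558
grasp_force: 63.7
```

Call:
move_arm:
  targets:
    - [[0, 0, 0.05, 0], [0, 0, 0, 0]]

```text
time: 50.22
tool_pos: [0.4743, 0.1073, 0.1462]
orientation: [-3.14, 0.001, 1.69]
contact_force: [-9.1, -1.6, 9.9]
width: 0.551
grasp_force: 64.8
```

```bash
python3 d.py
```

```text
50.225 [0.47429081 0.10729405 0.14615911] [-9.1 -1.6  9.9] [-0.42  2.71 -0.1 ]
top lip dock xy mm -31.0 -2.4 z 0.0257 0.94
top pad_face dock xy mm 30.4 -0.3 z 0.0256 0.66
top can_center dock xy mm 1.8 2.3 z 0.0925 0.81
top can_cap dock xy mm 2.4 6.7 z 0.1759 0.57
side lip dock xy mm -35.1 -2.3 z 0.0223 0.69
side pad_face dock xy mm 31.6 -2.1 z 0.0277 0.65
side can_center dock xy mm 1.3 2.0 z 0.0948 0.74
side can_cap dock xy mm 6.3 1.8 z 0.1776 0.88
```

The foot is on the floor (centre at z 0.093, 10 N up). I'll ease the can back to the lip, relax downwards, then open gently.

Call:
move_arm:
  targets:
    - [[0, -0.06, -0.03, 0], [0, -0.06, 0, 0], [0, 0, 0, 0]]

```text
time: 51.1
tool_pos: [0.4691, 0.1068, 0.1463]
orientation: [3.139, 0.0, 1.69]
contact_force: [-2.5, -0.2, 2.2]
width: 0.553
grasp_force: 63.9
```

Call:
move_arm:
  targets:
    - [[0, 0, 0, 0], [0, 0, 0, 0]]
  jaw: 0.15

```text
time: 51.35
tool_pos: [0.4689, 0.1068, 0.1456]
orientation: [3.14, 0.0, 1.69]
contact_force: [-0.5, -0.3, 0.5]
width: 0.577
grasp_force: 0.2
```

```bash
python3 d.py
```

```text
51.35 [0.46886793 0.10684925 0.14563437] [-0.5 -0.3  0.5] [ 0.01  0.07 -0.04]
top pad_face dock xy mm 22.0 -3.1 z 0.0249 0.51
top can_center dock xy mm -5.7 1.9 z 0.0931 0.74
top can_cap dock xy mm -0.7 2.3 z 0.174 0.9
side lip dock xy mm -36.1 -2.0 z 0.0225 0.89
side pad_face dock xy mm 1.3 1.6 z -0.0052 0.61
side can_center dock xy mm -5.8 1.9 z 0.0979 0.86
side can_cap dock xy mm 0.0 -1.6 z 0.1781 0.63
```

Call:
move_arm:
  targets:
    - [[0, 0, 0, 0], [0, 0, 0, 0], [0, 0, 0, 0]]
  jaw: 0.8

```text
time: 52.22
tool_pos: [0.468, 0.1068, 0.1452]
orientation: [-3.141, -0.0, 1.69]
contact_force: [-0.5, -0.4, 0.1]
width: 0.902
grasp_force: 0.0
```

```bash
python3 d.py
```

```text
52.225 [0.46804234 0.10676201 0.1452231 ] [-0.5 -0.4  0.1] [ 0.02 -0.02 -0.02]
top lip dock xy mm -33.7 -3.8 z 0.0281 0.87
top pad_face dock xy mm 25.0 -3.0 z 0.0285 0.5
top can_center dock xy mm -4.1 1.9 z 0.0921 0.74
top can_cap dock xy mm -1.7 1.3 z 0.1727 0.72
side lip dock xy mm -35.9 1.3 z 0.0207 0.65
side pad_face dock xy mm 246.5 -17.4 z -0.0013 0.67
side can_center dock xy mm -2.5 2.0 z 0.0925 0.92
side can_cap dock xy mm -0.9 -0.3 z 0.1744 0.68
```

The can stands free: centre at dock (-3, 2) mm, z 0.092, cap at 0.1735, tilt about 0.02 rad. I'll lift straight up.

Call:
move_arm:
  targets:
    - [[0, 0, -0.3, 0], [0, 0, -0.6, 0], [0, 0, -0.8, 0], [0, 0, -0.6, 0], [0, 0, 0, 0]]

```text
time: 53.35
tool_pos: [0.4699, 0.107, 0.2648]
orientation: [3.134, 0.0, 1.69]
contact_force: [-0.8, -0.3, 0.7]
width: 0.902
grasp_force: 0.0
```

```bash
python3 d.py
python3 - <<'E'
from h import *
import cv2
cv2.imwrite("pics/z.png",cv2.resize(get_image("side")[130:330,180:380],(600,600)))
E
```

```text
53.35 [0.46992289 0.10701024 0.26484882] [-0.8 -0.3  0.7] [-0.02 -0.    0.01]
top lip dock xy mm -34.1 -0.3 z 0.0245 0.84
top pad_face dock xy mm 24.7 1.3 z 0.0254 0.54
top can_center dock xy mm -7.4 -0.3 z 0.09 0.81
top can_cap dock xy mm -2.4 2.8 z 0.1748 0.59
side lip dock xy mm -33.6 -0.6 z 0.0226 0.87
side pad_face dock xy mm 21.6 1.2 z 0.0293 0.6
side can_center dock xy mm -3.8 -0.5 z 0.0971 0.81
side can_cap dock xy mm -0.5 1.1 z 0.1772 0.87
```

View pics/z.png

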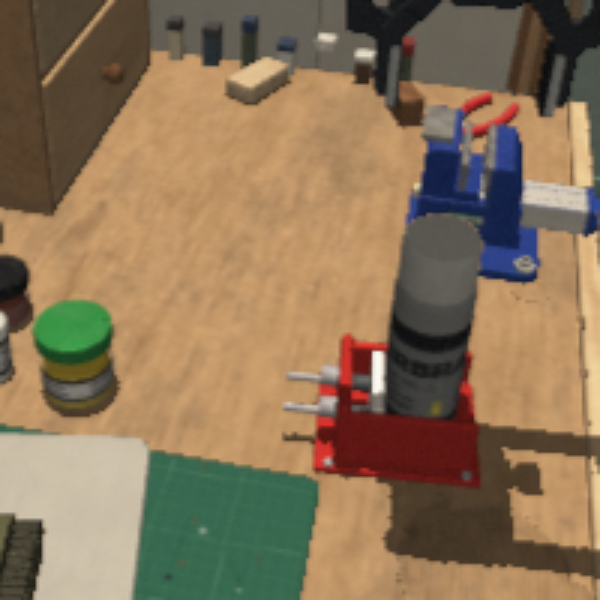

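The can stands in the dock, with the white pad at (378,380) pressed against it, the fingers clear at the top, and the jars in place. One check of the lean against the calibration before handing in.

Run:
```python
from h import *
c="side"; get_image(c); m=masks_of(c,"can_center")[0]["pixels"]
P=camera_params(c);K=np.array(P["intrinsics"]);T=np.array(P["cam_to_world"])
def proj(p):
    q=T[:3,:3].T@(np.array(p)-T[:3,3]); return np.array([K[0,2]+K[0,0]*q[0]/-q[2],K[1,2]-K[1,1]*q[1]/-q[2]])
rows=np.nonzero(m.any(1))[0]; rr=range(rows[0]+8,rows[-1]-12)
mid=[(np.nonzero(m[r])[0].min()+np.nonzero(m[r])[0].max())/2 for r in rr]
print("mask slope dx/dy",np.polyfit(rr,mid,1)[0],rows[0],rows[-1])
b=np.array([.4678,.0968,.05])
for n,t in(("vertical",(0,0)),("lean +x .07",(.07,0)),("lean +y .07",(0,.07))):
    a=proj(b);d=proj(b+.12*np.array([t[0],t[1],1])); print(n,(d-a)[0]/(d-a)[1],a,d)
```

```text
mask slope dx/dy -0.15178571428571447 201 269
vertical -0.1572953997018033 [320.88974902 256.32066426] [328.26484354 209.4337589 ]
lean +x .07 -0.05851108705961096 [320.88974902 256.32066426] [323.67304556 208.75196093]
lean +y .07 -0.15971091646091928 [320.88974902 256.32066426] [327.94345546 212.15520208]
```

The slope matches vertical within 0.005 rad in the dock's x direction, so I'm handing in.

```bash
python3 -c "
from station import *
print(finish_job())"
```

```text
the job is handed in; nothing more can be done
None
```

The can is standing upright, cap up, in the dock: foot on the floor, held against the lip by the spring, gripper clear. I handed the job in at about 54 s; the hand-in gave no verdict. Along the way the can slipped from the grip and fell to the bench several times; the jars, dropper bottle and sanding block were left alone.

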